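Sort out the failed detector heads and log the batch

ROBOT

A 7-joint arm with a two-finger parallel gripper is mounted at the origin on the work surface. World frame = base frame: x ahead of the robot, y to its left, z up, the work surface at z = 0. Lengths are in m, angles in rad, forces in N, time in s.
With the tool pointing down it reaches from about 0.4 to 0.875 m from the base axis. Payload 19.3 kg.
Tool frame: the origin (TCP) lies at the very end of the fingers, on their centre line; the grasp point (between the pads) lies 19 mm behind it; z points along the fingers, y is the line along which they close (so a half turn about z gives the same grasp; the last joint's range is limited). The gripper opens to 85 mm and grips with 20 to 120 N. Pads are 22 mm wide; open, the fingers measure 114 mm over their backs; the gripper's body (76 mm by 85 mm) begins 54 mm behind the grasp point. The pads swing forward as they close: fully open they stand 13 mm farther back than shut.
Start: joints at [-1.393, 0.521, -0.036, 1.599, 0.021, 1.021, -0.113], TCP at [0.153, 0.606, 0.208] pointing down, gripper open.
Joint ranges: [-2.91, 2.91], [-0.3, 2.13], [-1.5, 1.42], [0.17, 2.43], [-1.26, 4.41], [0.16, 1.93], [-2.52, 2.52]. Speed limits (rad/s): [1.89, 1.89, 2.39, 2.39, 3.01, 3.01, 3.01].

INTERFACE

Orientations are given as [roll, pitch, yaw] about the fixed x, y, z axes, in that order (R = Rz(yaw) Ry(pitch) Rx(roll)).
In Python, from workcell import bot gives the robot as it stands.
- The arm moves only by the tool carry_out, never from a script. Its argument "rows" is a list that holds one entry, the list of rows, each a list of 4 numbers: the shift along the tool's x, y, z in m, then the turn about the tool's z in degrees. In form: [[[x, y, z, twist], ...]]. A call has 1 to 12 rows; each row is the pose to reach, as a shift and turn from the pose commanded when the call began, along the tool's axes at that moment; what a row does not reach only later rows make up. A row lasts 1/12 s, in which the tool goes at most 41.7 mm and 7.16 degrees, less where a joint would pass 70% of its speed; a pose out of reach is approached as far as the arm can. A call with a gripper value outside its range is refused whole. "grip" is the finger opening in m, from 0 to 0.0854, set as the call begins (left out, the last holds). The fingers move at their own pace and stop on an object; "grip_force" is the grip in N (left out, the last holds). Time passes only in rows, so rows that repeat a pose let the fingers close. It gives the time, the measured TCP pose, the force, the opening and the grip force at its end, in the units of the state.
- bot.observe(): the state, without advancing time (a new reading comes with each control period).
- bot.grab_frame(name): name is "scene" or "top" or "wrist"; returns a dict with "pixels" (384x512x3 uint8, red, green, blue), "K" (3x3 intrinsics, pixels), "k1" (the pictures are not rectified: a ray, as slopes to the right and down, at radius r is drawn at 1 + k1 r^2 times it, then the intrinsics apply), "pose" (4x4, takes a point from camera to world coordinates). Camera axes: x right, y down, z forward; pixel columns grow to the right and rows downward; lengths in m; the calibration is good to about 2 mm. A picture is of the moment at which its call begins. There is no depth.
- bot.job_done(): hands the job in; it is judged then, once.
Trained networks look in a picture, given as the dict that the camera call returned (one of the last four; its "shot" number tells which), for a name from the list of things; names that differ only in an ending like _2 or _b are one class to them, and where a whole thing is asked for, a point or a joint stands for the part that bears it (a point fixed in the world has none). Each returns a list of dicts, best first, with "conf" (0 to 1); they miss things now and then, are a little off and sometimes report something else, mostly with a low value. They report only what shows in the picture. A call takes as long as a camera call. They do not tell look-alikes from the thing itself.
- bot.look_for(picture, label): "position" ([column, row] in pixels, amid what is visible of it).
- bot.regions_of(picture, label): "region" (384x512 bool, what is visible of it) and "position" ([column, row] in pixels, amid what is visible of it).
- bot.spot_point(picture, label): "position" ([column, row] in pixels: a listed point, or the origin of a listed thing).
The state is a dict: "clock": time; "qpos": joint angles; "qd": joint speeds; "joint_efforts": joint torques, N m; "position": TCP position; "tool_rot": TCP orientation; "force": force on the tool from outside, world axes, zero at the start; "moment": the same for the moment, N m; "grip_width": finger opening in m; "finger_force": force on a finger pad.
Only numpy, scipy, OpenCV 4.12 (cv2) and the standard library are available. Lean on these libraries where they do the work, as an engineer would, in place of code of your own. Each camera call takes 0.05 s, during which the arm holds its last target. There are 200 camera calls.

TASK

Two of the five detector heads on the wooden tray carry a red mark: they failed. Stand each of them upright in its own cell of the yellow reject bin, setting it down rather than dropping it, then press the blue button on the grey box fully down and let it come up again. Leave the green-marked heads standing where they are and do not disturb the brass weight or the amber jar near them.

Things in the scene. Friction and masses are not known exactly. Their poses are not given: they have to be found in the camera images.
- tray: fixed shallow wooden tray, 160 mm (x) by 270 mm (y), floor 6 mm above the bench, rim 12 mm above it; origin under its centre on the bench. The five heads stand on it in two staggered rows along its y, neighbours' centres at least 75 mm apart
- reject_1: cylinder standing upright: bare aluminium body 40 mm diameter and 75 mm tall, then a red cap (37 mm diameter, 75 to 80 mm up, with a red band round the body's top 7 mm), then a brass coax socket 12 mm diameter up to 92 mm; about 0.18 kg. Origin: centre of its underside, z up along it. Red mark: failed, to be sorted out. It may stand at any of the five places.
- reject_2: cylinder standing upright: bare aluminium body 40 mm diameter and 75 mm tall, then a red cap (37 mm diameter, 75 to 80 mm up, with a red band round the body's top 7 mm), then a brass coax socket 12 mm diameter up to 92 mm; about 0.18 kg. Origin: centre of its underside, z up along it. Red mark: failed, to be sorted out. It may stand at any of the five places.
- passed_1: cylinder standing upright: bare aluminium body 40 mm diameter and 75 mm tall, then a green cap (37 mm diameter, 75 to 80 mm up, with a green band round the body's top 7 mm), then a brass coax socket 12 mm diameter up to 92 mm; about 0.18 kg. Origin: centre of its underside, z up along it. Green mark: passed, stays where it is.
- passed_2: cylinder standing upright: bare aluminium body 40 mm diameter and 75 mm tall, then a green cap (37 mm diameter, 75 to 80 mm up, with a green band round the body's top 7 mm), then a brass coax socket 12 mm diameter up to 92 mm; about 0.18 kg. Origin: centre of its underside, z up along it. Green mark: passed, stays where it is.
- passed_3: cylinder standing upright: bare aluminium body 40 mm diameter and 75 mm tall, then a green cap (37 mm diameter, 75 to 80 mm up, with a green band round the body's top 7 mm), then a brass coax socket 12 mm diameter up to 92 mm; about 0.18 kg. Origin: centre of its underside, z up along it. Green mark: passed, stays where it is.
- bin: fixed yellow plastic reject bin, 165 mm (x) by 85 mm (y) outside, walls 5 mm thick and 30 mm high, a 5 mm cross wall at x = 0 as high as the walls makes two square cells of 75 mm inside; cell floor 5 mm above the bench. Origin under its centre on the bench
- cell_near (a point): centre of the floor of the bin's cell at its -x end
- cell_far (a point): centre of the floor of the bin's cell at its +x end
- logger: fixed grey box 120 x 120 mm, 45 mm high, with a dark display on top towards its +x side and the blue push button on top, 25 mm from its centre towards its -x side; origin under its centre on the bench
- log_top (a point): centre of the top face of the blue button (32 mm diameter, in a black housing on the grey box); it moves down with the button
- log (a joint): travel of the blue button: 0 up, 0.006 m fully down (springy, about 5 N at the bottom)
- weight: bystander: brass knobbed weight, 36 mm diameter, 50 mm tall; origin at its underside
- jar: bystander: amber jar with black lid, 60 mm diameter, 85 mm tall; origin at its underside
Things that resemble listed ones, but are neither listed nor needed, are in the scene too. Leave any purple look-alike of the logger alone.

How it is judged:
On the way, in this order (a step that is already met when the one before it is completed fails the run):
1. both red-marked heads stand upright, let go, one in each cell of the bin ((((horizontal distance between reject_1 and cell_near below 0.027 m and z of reject_1 in the frame of cell_near between -0.004 and 0.006 m and angle between reject_1's own z axis and vertical below 0.12 rad and linear speed of reject_1 below 0.02 m/s and contact force between the fingers and reject_1 below 0.1 N) and (horizontal distance between reject_2 and cell_far below 0.027 m and z of reject_2 in the frame of cell_far between -0.004 and 0.006 m and angle between reject_2's own z axis and vertical below 0.12 rad and linear speed of reject_2 below 0.02 m/s and contact force between the fingers and reject_2 below 0.1 N)) or ((horizontal distance between reject_1 and cell_far below 0.027 m and z of reject_1 in the frame of cell_far between -0.004 and 0.006 m and angle between reject_1's own z axis and vertical below 0.12 rad and linear speed of reject_1 below 0.02 m/s and contact force between the fingers and reject_1 below 0.1 N) and (horizontal distance between reject_2 and cell_near below 0.027 m and z of reject_2 in the frame of cell_near between -0.004 and 0.006 m and angle between reject_2's own z axis and vertical below 0.12 rad and linear speed of reject_2 below 0.02 m/s and contact force between the fingers and reject_2 below 0.1 N)))), for 0.2 s.
2. the blue button is pressed fully down, after the sorting (value of joint log above 0.005 m), for 0.05 s.
At the end, for the whole second after the job is handed in: Each bin cell holds one red-marked head on its floor, within 27 mm of its centre, upright within 0.12 rad, at rest, let go; green-marked heads upright within 0.12 rad and 20 mm of their starts; the weight and jar upright within 30 mm of theirs; the button is up within 1 mm ((((horizontal distance between reject_1 and cell_near below 0.027 m and z of reject_1 in the frame of cell_near between -0.004 and 0.006 m and angle between reject_1's own z axis and vertical below 0.12 rad and linear speed of reject_1 below 0.02 m/s and contact force between the fingers and reject_1 below 0.1 N) and (horizontal distance between reject_2 and cell_far below 0.027 m and z of reject_2 in the frame of cell_far between -0.004 and 0.006 m and angle between reject_2's own z axis and vertical below 0.12 rad and linear speed of reject_2 below 0.02 m/s and contact force between the fingers and reject_2 below 0.1 N)) or ((horizontal distance between reject_1 and cell_far below 0.027 m and z of reject_1 in the frame of cell_far between -0.004 and 0.006 m and angle between reject_1's own z axis and vertical below 0.12 rad and linear speed of reject_1 below 0.02 m/s and contact force between the fingers and reject_1 below 0.1 N) and (horizontal distance between reject_2 and cell_near below 0.027 m and z of reject_2 in the frame of cell_near between -0.004 and 0.006 m and angle between reject_2's own z axis and vertical below 0.12 rad and linear speed of reject_2 below 0.02 m/s and contact force between the fingers and reject_2 below 0.1 N))) and distance of each of passed_1, passed_2, passed_3 from where it was at the start of the episode below 0.02 m and angle between each of passed_1, passed_2, passed_3, weight, jar's own z axis and vertical below 0.12 rad and distance of each of weight, jar from where it was at the start of the episode below 0.03 m and value of joint log below 0.001 m); the robot touches nothing.
It fails at once if a green-marked head is shifted more than 20 mm or tipped more than 0.35 rad (distance of any of passed_1, passed_2, passed_3 from where it was at the start of the episode above 0.02 m or angle between any of passed_1, passed_2, passed_3's own z axis and vertical above 0.35 rad).
It fails at once if the brass weight or the amber jar is shifted more than 30 mm (distance of any of weight, jar from where it was at the start of the episode above 0.03 m).
It fails at once if a red-marked head is dropped: out of the fingers over the bin with its underside more than 30 mm above the cell floor ((contact force between the fingers and reject_1 below 0.01 N and z of reject_1 in the frame of bin above 0.035 m and horizontal distance between reject_1 and bin below 0.12 m) or (contact force between the fingers and reject_2 below 0.01 N and z of reject_2 in the frame of bin above 0.035 m and horizontal distance between reject_2 and bin below 0.12 m)).
It also fails if it takes over 72 s, if anything falls off the work surface, if the arm or the gripper's body presses on something with over 40 N, if the wrist force passes 120 N, or if a joint passes its speed limit or range.

## Working session

There is one attempt and no reset: what is moved stays moved. The work goes in short steps, Python scripts to look and compute and a tool call to move; the robot and the scene stay as the last step left them, time stands still between calls to the robot, and variables do not carry over. Pictures are saved under pics/ and viewed, at most 10 in all, crops included, and the job is handed in when it is done.

Besides the shell and the picture viewer there is one more tool, called after "Request:" as name(argument=value, ...) on one line, values as JSON. carry_out: Moves the arm, as the interface text tells. Its arguments: {"type":"object","properties":{"rows":{"type":"array","items":{"type":"array","items":{"type":"array","items":{"type":"number"}}}},"grip":{"type":"number"},"grip_force":{"type":"number"}},"required":["rows"]}

```bash
mkdir -p pics
cat > h.py <<'E'
import numpy as np, cv2
from workcell import bot
def ray(f,p):
    K=np.array(f["K"]);d=np.array([(p[0]-K[0,2])/K[0,0],(p[1]-K[1,2])/K[1,1]])
    u=d.copy()
    for _ in range(20): u=d/(1+f["k1"]*(u@u))
    T=np.array(f["pose"]);return T[:3,3],T[:3,:3]@np.array([u[0],u[1],1])
def at(f,p,z):
    o,d=ray(f,p);return o+d*(z-o[2])/d[2]
def proj(f,P):
    T=np.array(f["pose"]);c=T[:3,:3].T@(np.array(P)-T[:3,3]);u=c[:2]/c[2];u=u*(1+f["k1"]*(u@u));K=np.array(f["K"])
    return [round(float(K[0,0]*u[0]+K[0,2]),1),round(float(K[1,1]*u[1]+K[1,2]),1)]
def save(f,n): cv2.imwrite("pics/"+n,cv2.cvtColor(f["pixels"],cv2.COLOR_RGB2BGR))
E
python3 - <<'E'
from h import *
np.set_printoptions(precision=3,suppress=True)
s=bot.observe();print(s)
for n in("top","scene"):
    f=bot.grab_frame(n);save(f,n+"0.png");print(n,np.array(f["pose"])[:3])
    for l,z in(("reject_1",.006),("passed_1",.006),("cell_near",.005),("cell_far",.005),("bin",0),("log_top",.06),("logger",0),("weight",0),("jar",0),("tray",0)):
        for r in bot.spot_point(f,l):
            print(l,round(r["conf"],2),np.round(r["position"],1),at(f,r["position"],z))
E
```

```text
{'clock': 0.0, 'qpos': array([-1.393,  0.522, -0.036,  1.6  ,  0.021,  1.021, -0.113]), 'qd': array([ 0.   , -0.001,  0.001,  0.   ,  0.   , -0.001, -0.002]), 'joint_efforts': array([ -0.002, -92.71 ,   1.979, -36.992,   0.018,   0.008,   0.   ]), 'position': array([0.153, 0.606, 0.208]), 'tool_rot': array([-3.14 ,  0.   ,  2.894]), 'force': array([ 0.14 , -0.911, -0.994]), 'moment': array([ 0.03 , -0.013,  0.136]), 'finger_force': 0.0, 'grip_width': 0.08498616933046112}
top [[-0.012 -0.971  0.24   0.284]
 [-1.     0.013  0.001 -0.119]
 [-0.004 -0.24  -0.971  1.334]]
reject_1 0.72 [178.5 217.7] [0.531 0.114 0.006]
reject_1 0.69 [121.6 222. ] [0.519 0.288 0.006]
reject_1 0.49 [169.3 245.9] [0.446 0.14  0.006]
reject_1 0.3 [284.5 171.7] [ 0.67  -0.206  0.006]
passed_1 0.78 [150.4 219. ] [0.528 0.199 0.006]
passed_1 0.76 [180.7 217.4] [0.532 0.107 0.006]
passed_1 0.66 [135.7 246.2] [0.446 0.241 0.006]
cell_near 0.62 [339.3 220.5] [ 0.516 -0.366  0.005]
cell_near 0.48 [250.  174.8] [ 0.661 -0.101  0.005]
cell_far 0.8 [335.6 195. ] [ 0.595 -0.359  0.005]
cell_far 0.59 [271.4 228.7] [ 0.49
[... 1203 characters left out ...]
] [ 0.61  -0.338  0.005]
cell_far 0.66 [260.7 198. ] [ 0.522 -0.154  0.005]
bin 0.64 [214.2 173. ] [ 0.569 -0.366  0.   ]
log_top 0.6 [198.4 132.5] [ 0.521 -0.557  0.06 ]
log_top 0.54 [188.3 236. ] [ 0.809 -0.089  0.06 ]
log_top 0.47 [255.3 118. ] [ 0.272 -0.526  0.06 ]
log_top 0.43 [268.1 180.9] [ 0.492 -0.155  0.06 ]
logger 0.97 [175.5 254.4] [ 0.849 -0.103  0.   ]
logger 0.95 [248.9 134.8] [ 0.313 -0.514  0.   ]
logger 0.8 [191.5 147.5] [ 0.554 -0.565  0.   ]
logger 0.63 [257.9 198.2] [ 0.526 -0.163  0.   ]
logger 0.49 [344.5 243.8] [0.447 0.141 0.   ]
weight 0.71 [237.4 227.3] [ 0.654 -0.091  0.   ]
jar 0.91 [215.  209.7] [ 0.668 -0.197  0.   ]
tray 0.58 [354.1 265.5] [0.485 0.209 0.   ]
```

Run:
```python
import cv2
a=cv2.imread("pics/top0.png")[90:330,90:450];cv2.imwrite("pics/top0c.png",cv2.resize(a,(800,533),interpolation=cv2.INTER_CUBIC))
a=cv2.imread("pics/scene0.png")[90:330,130:430];cv2.imwrite("pics/scene0c.png",cv2.resize(a,(750,600),interpolation=cv2.INTER_CUBIC))
```

```text
(no output)
```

View pics/top0c.png

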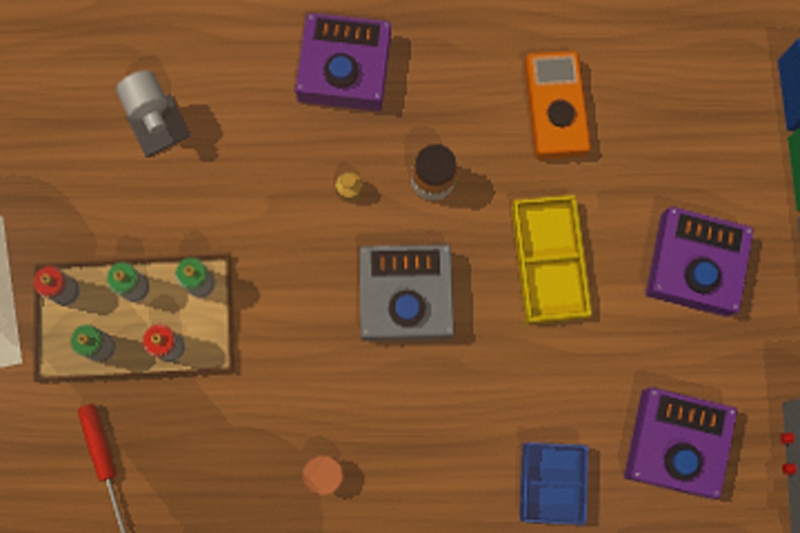

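View pics/scene0c.png

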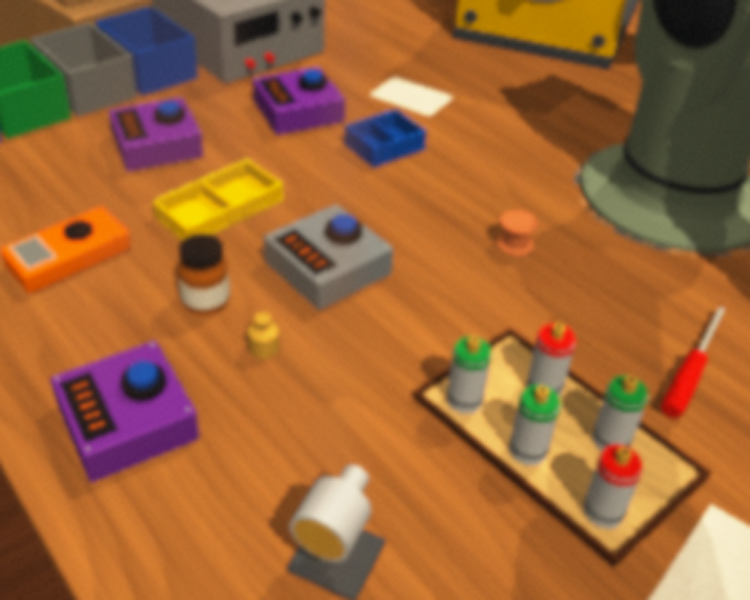

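The pictures show the red heads at the tray's left end (top view, about 112,217) and in the near row, right (about 162,243). The grey logger is at about 273,222, with its button at 273,228. The yellow bin is at about 338,207. Next I refine these positions by colour.

```bash
cat >> h.py <<'E'
def blobs(f,lo,hi,amin=8):
    h=cv2.cvtColor(f["pixels"],cv2.COLOR_RGB2HSV);m=cv2.inRange(h,np.array(lo),np.array(hi))
    n,l,s,c=cv2.connectedComponentsWithStats(m)
    return [(c[i],s[i,4],l==i) for i in range(1,n) if s[i,4]>=amin]
def tri(f1,p1,f2,p2):
    A=[];b=[]
    for f,p in((f1,p1),(f2,p2)):
        o,d=ray(f,p);d/=np.linalg.norm(d);M=np.eye(3)-np.outer(d,d);A.append(M);b.append(M@o)
    return np.linalg.lstsq(np.vstack(A),np.hstack(b),rcond=None)[0]
E
python3 - <<'E'
from h import *
np.set_printoptions(precision=4,suppress=True)
t=bot.grab_frame("top");s=bot.grab_frame("scene")
for nm,lo,hi in(("red",(0,200,110),(4,255,255)),("green",(50,120,50),(80,255,255)),("blue",(104,110,60),(118,255,255))):
    zz=.084 if nm!="blue" else .06
    B=[b for b in blobs(t,lo,hi)];S=blobs(s,lo,hi)
    for b in B: print(nm,"top",b[0],b[1],at(t,b[0],zz))
    for b in S: print(nm,"scene",b[0],b[1],at(s,b[0],zz))
for f,n in((t,"top"),(s,"scene")):
    B=max(blobs(f,(24,150,90),(33,255,255)),key=lambda b:b[1] if (np.linalg.norm(at(f,b[0],.015)-[.565,-.36,.015])<.1) else 0)
    c=cv2.findContours(B[2].astype(np.uint8),0,1)[0][0]
    h=cv2.convexHull(c);q=cv2.approxPolyN(h,4).reshape(-1,2) if n=="top" else cv2.approxPolyDP(h,2,True).reshape(-1,2)
    print(n,"bin",B[0],B[1])
    for p in q: print(p,at(f,p,.03),at(f,p,0))
E
```

```text
red top [113.4 212.7] 10 [0.5325 0.2896 0.084 ]
red top [160.5432 242.6296] 81 [0.4462 0.1493 0.084 ]
red top [132.2864 289.165 ] 206 [0.3172 0.2252 0.084 ]
red top [444.0556 286.6667] 18 [ 0.3084 -0.6415  0.084 ]
red top [444.6087 300.4348] 23 [ 0.2702 -0.6403  0.084 ]
red scene [351.9452 225.8767] 73 [0.4529 0.1537 0.084 ]
red scene [403.1004 243.31  ] 229 [0.3956 0.273  0.084 ]
red scene [377.1485 275.5743] 101 [0.529  0.2982 0.084 ]
green top [474.522  162.1151] 2111 [ 0.6718 -0.7775  0.084 ]
green top [175.2558 212.2674] 86 [0.5322 0.11   0.084 ]
green top [144.3671 214.557 ] 79 [0.5264 0.1986 0.084 ]
green top [127.9872 242.2179] 78 [0.4476 0.2425 0.084 ]
green scene [137.7904 124.1737] 1002 [ 0.6983 -0.7134  0.084 ]
green scene [318.2644 231.3793] 87 [0.5391 0.1157 0.084 ]
green scene [380.0104 247.6562] 96 [0.4547 0.2473 0.084 ]
green scene [345.06 250.94] 100 [0.5329 0.203  0.084 ]
blue top [469.1214 125.6284] 1854 [ 0.7992 -0.7899  0.06  ]
blue top [242.6234 119.6364] 77 [ 0.8195 -0.0809  0.06  ]
blue top [406.9583 212.8542] 96 [ 0.5256 -0.5573  0.06  ]
blue top [482.4615 2
[... 856 characters left out ...]
8195 -0.0784  0.06  ]
blue scene [471.7402 358.3228] 127 [0.52  0.533 0.06 ]
top bin [340.224  218.0956] 366
[352 226] [ 0.4951 -0.3983  0.03  ] [ 0.4999 -0.4047  0.    ]
[332 229] [ 0.4873 -0.3388  0.03  ] [ 0.492  -0.3438  0.    ]
[329 209] [ 0.5469 -0.3328  0.03  ] [ 0.5529 -0.3377  0.    ]
[348 208] [ 0.549  -0.3895  0.03  ] [ 0.5551 -0.3957  0.    ]
scene bin [207.4231 174.75  ] 156
[219 174] [ 0.5787 -0.3143  0.03  ] [ 0.5586 -0.3505  0.    ]
[208 180] [ 0.6259 -0.3068  0.03  ] [ 0.6078 -0.3427  0.    ]
[203 180] [ 0.6393 -0.3165  0.03  ] [ 0.6218 -0.3529  0.    ]
[197 174] [ 0.6391 -0.358   0.03  ] [ 0.6216 -0.3961  0.    ]
[210 169] [ 0.5885 -0.3576  0.03  ] [ 0.5688 -0.3957  0.    ]
```

Request:
carry_out(rows=[[[-0.037,-0.018,0,0],[-0.074,-0.035,0,0],[-0.111,-0.053,0,0],[-0.148,-0.07,0,0],[-0.185,-0.088,0,0],[-0.222,-0.105,0,0],[-0.259,-0.123,0,0],[-0.296,-0.14,0,0],[-0.333,-0.158,0,0],[-0.37,-0.175,0,0],[-0.407,-0.193,0,0],[-0.443,-0.21,0,0]]], grip=0.075)

```text
clock: 2.2
position: [0.5327, 0.2919, 0.2086]
tool_rot: [3.141, 0.0, 2.894]
force: [0.8, 0.3, 0.1]
grip_width: 0.075
finger_force: 0.0
```

```bash
cat >> h.py <<'E'
def shift(x,y,z):
    s=bot.observe();from_=s["position"]
    from scipy.spatial.transform import Rotation as R
    return np.round(R.from_euler("xyz",s["tool_rot"]).inv().apply(np.array([x,y,z])-from_),4)
E
python3 - <<'E'
from h import *
np.set_printoptions(precision=4,suppress=True)
s=bot.observe();print(s["position"],s["tool_rot"],s["qpos"],s["grip_width"])
f=bot.grab_frame("wrist");save(f,"w1.png");print(np.array(f["pose"]))
for b in blobs(f,(0,190,100),(6,255,255),60): print(b[0],b[1],at(f,b[0],.084))
for x,y in((.531,.294),(.4495,.151)): print(proj(f,(x,y,.098)),proj(f,(x,y,.086)))
E
```

```text
[0.5327 0.2919 0.2086] [3.1414 0.0003 2.8936] [-0.6385  0.4937  0.0573  1.6519 -0.0323  0.9965  0.7522] 0.07502373523649614
[[ 0.2465  0.9311  0.2687  0.4638]
 [ 0.9691 -0.2365 -0.0695  0.3109]
 [-0.0012  0.2775 -0.9607  0.3748]
 [ 0.      0.      0.      1.    ]]
[174.4879   7.3623] 414 [0.3816 0.2649 0.084 ]
[ 73.6394 122.972 ] 965 [0.4469 0.1501 0.084 ]
[254.7179 166.7287] 1021 [0.5249 0.2951 0.084 ]
[255.2, 177.2] [255.2, 174.0]
[67.2, 127.2] [74.5, 125.8]
```

View pics/w1.png

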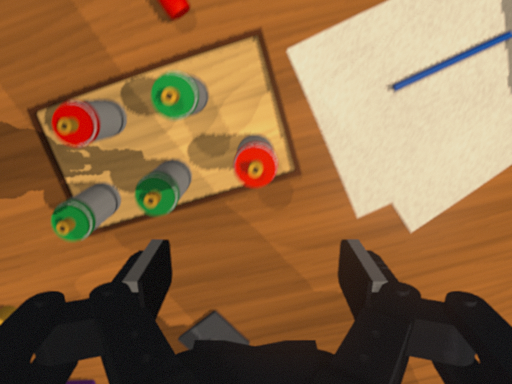

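The wrist view shows the target's socket tip at about (256,169), and the other red head's at (67,125).

Run:
```python
from h import *
np.set_printoptions(precision=4,suppress=True)
f=bot.grab_frame("wrist")
h=cv2.cvtColor(f["pixels"],cv2.COLOR_RGB2HSV)
for b in blobs(f,(0,190,100),(6,255,255),60)[1:]:
    x,y=np.int32(b[0]);w=24;m=np.zeros_like(h[:,:,0]);m[max(0,y-w):y+w,max(0,x-w):x+w]=cv2.inRange(h,np.array((10,80,60)),np.array((28,255,255)))[max(0,y-w):y+w,max(0,x-w):x+w]
    hull=cv2.convexHull(cv2.findContours(b[2].astype(np.uint8),0,1)[0][0]);k=np.zeros_like(m);cv2.fillConvexPoly(k,hull,1);k=cv2.erode(k,np.ones((9,9),np.uint8))
    r,c=np.nonzero(m*k);p=(c.mean(),r.mean());print(p,len(r),at(f,p,.092))
    (e,_) =cv2.minEnclosingCircle(hull);print(e,at(f,e,.082))
P=(.5275,.293,.039);print(shift(.5275,.293,.060),shift(*P))
```

```text
(np.float64(72.4942084942085), np.float64(114.63320463320463)) 259 [0.4457 0.1496 0.092 ]
(77.0, 113.0) [0.4447 0.1487 0.082 ]
(np.float64(nan), np.float64(nan)) 0 [nan nan nan]
(91.5, 112.0) [0.4475 0.1618 0.082 ]
(np.float64(262.0984455958549), np.float64(157.4559585492228)) 193 [0.5233 0.2966 0.092 ]
(262.4473571777344, 155.86842346191406) [0.5239 0.297  0.082 ]
[0.0099 0.0032 0.1483] [0.01   0.0033 0.1693]<stdin>:8: RuntimeWarning: Mean of empty slice.
  ret = ret.dtype.type(ret / rcount)
```

Request:
carry_out(rows=[[[0,0,0,0],[0,0,0,0],[0,0,0,0],[0,0,0,0],[0,0,0,0],[0,0,0,0]]])

```text
clock: 2.8
position: [0.5309, 0.2942, 0.2085]
tool_rot: [3.141, 0.0, 2.895]
force: [-0.1, -0.3, -0.1]
grip_width: 0.0751
finger_force: 0.0
```

```bash
cat > caps.py <<'E'
from h import *
np.set_printoptions(precision=4,suppress=True)
def caps(f,lo=(0,190,100),hi=(6,255,255)):
    h=cv2.cvtColor(f["pixels"],cv2.COLOR_RGB2HSV);br=cv2.inRange(h,np.array((10,80,60)),np.array((28,255,255)))
    for b in blobs(f,lo,hi,200):
        hull=cv2.convexHull(cv2.findContours(b[2].astype(np.uint8),0,1)[0][0]);k=np.zeros(br.shape,np.uint8);cv2.fillConvexPoly(k,hull,1);k=cv2.erode(k,np.ones((9,9),np.uint8))
        r,c=np.nonzero(br*k)
        if len(r)>50: p=(c.mean(),r.mean());print("tip",np.round(p),len(r),at(f,p,.093))
        e=cv2.minEnclosingCircle(hull)[0];print("cap",e,at(f,e,.082))
E
python3 - <<'E'
from caps import *
s=bot.observe();print(s["position"],s["tool_rot"])
for i in range(2):
    f=bot.grab_frame("wrist");caps(f);print(f["pose"][:3,3],bot.observe()["position"])
E
```

```text
[0.5309 0.2942 0.2085] [3.1415 0.     2.8948]
cap (172.5, 4.5) [0.3767 0.2658 0.082 ]
tip [ 66. 126.] 254 [0.446  0.1502 0.093 ]
cap (70.57691955566406, 123.73076629638672) [0.4449 0.1483 0.082 ]
tip [254. 169.] 195 [0.5231 0.2968 0.093 ]
cap (254.52877807617188, 167.1824188232422) [0.5238 0.297  0.082 ]
[0.462  0.3131 0.3747] [0.531  0.294  0.2085]
cap (172.5, 4.5) [0.3768 0.2657 0.082 ]
tip [ 67. 126.] 256 [0.4461 0.1503 0.093 ]
cap (70.67391204833984, 123.4565200805664) [0.4448 0.1483 0.082 ]
tip [254. 169.] 197 [0.5231 0.2967 0.093 ]
cap (254.5310821533203, 167.41897583007812) [0.5241 0.2968 0.082 ]
[0.4621 0.313  0.3747] [0.5311 0.2939 0.2085]
```

Request:
carry_out(rows=[[[0.005,0,0.02,0],[0.005,0,0.05,0],[0.005,0,0.08,0],[0.005,0,0.105,0],[0.005,0,0.125,0],[0.005,0,0.14,0],[0.005,0,0.152,0],[0.005,0,0.16,0],[0.005,0,0.165,0],[0.005,0,0.167,0],[0.005,0,0.167,0],[0.005,0,0.167,0]]])

```text
clock: 3.9
position: [0.5268, 0.2951, 0.0421]
tool_rot: [3.141, 0.001, 2.894]
force: [-0.6, 0.1, -0.6]
grip_width: 0.0748
finger_force: 0.0
```

Request:
carry_out(rows=[[[0,0,0,0],[0,0,0,0],[0,0,0,0],[0,0,0,0],[0,0,0,0],[0,0,0,0],[0,0,0,0],[0,0,0,0],[0,0,0,0],[0,0,0,0]]], grip=0.03, grip_force=40)

```text
clock: 4.73
position: [0.5267, 0.295, 0.0421]
tool_rot: [3.141, 0.001, 2.894]
force: [-1.7, -0.6, 8.7]
grip_width: 0.0385
finger_force: 39.4
```

Request:
carry_out(rows=[[[0,0,-0.005,0],[0,0,-0.015,0],[0,0,-0.03,0],[0,0,-0.05,0],[0,0,-0.075,0],[0,0,-0.1,0],[0,0,-0.125,0],[0,0,-0.145,0],[0,0,-0.16,0],[0,0,-0.168,0],[0,0,-0.17,0],[0,0,-0.17,0]]])

```text
clock: 5.73
position: [0.5264, 0.2948, 0.2116]
tool_rot: [3.141, 0.0, 2.894]
force: [-0.3, 0.4, -1.2]
grip_width: 0.0384
finger_force: 40.4
```

Run:
```python
from caps import *
print(shift(.53,-.24,.21))
f=bot.grab_frame("wrist");save(f,"w2.png")
s=bot.observe();print(s["position"],s["qpos"],s["grip_width"],s["force"])
```

```text
[-0.1347 -0.5176  0.0015]
[0.5261 0.2947 0.2109] [-0.6485  0.4848  0.0569  1.6605 -0.0316  0.9979  0.742 ] 0.038470234597635815 [ 1.1243  0.1131 -2.0501]
```

View pics/w2.png

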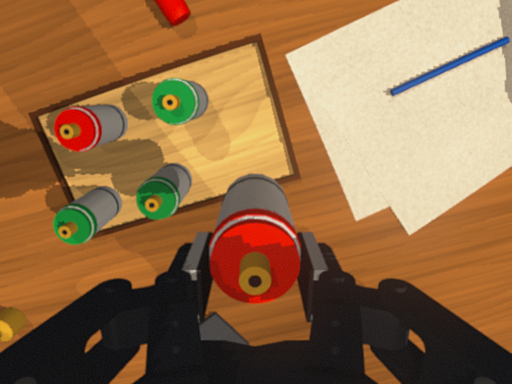

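Request:
carry_out(rows=[[[-0.004,-0.009,0,0],[-0.011,-0.024,0,0],[-0.022,-0.048,0,0],[-0.036,-0.08,0,0],[-0.051,-0.114,0,0],[-0.066,-0.148,0,0],[-0.082,-0.182,0,0],[-0.097,-0.216,0,0],[-0.112,-0.25,0,0],[-0.127,-0.284,0,0],[-0.142,-0.318,0,0],[-0.157,-0.352,0,0]]])

```text
clock: 6.78
position: [0.5915, -0.0875, 0.2105]
tool_rot: [-3.141, -0.001, 2.893]
force: [-0.0, 0.9, -1.1]
grip_width: 0.0383
finger_force: 40.4
```

Request:
carry_out(rows=[[[-0.015,-0.034,0,0],[-0.03,-0.068,0,0],[-0.045,-0.1,0,0],[-0.059,-0.13,0,0],[-0.07,-0.157,0,0],[-0.079,-0.177,0,0],[-0.086,-0.19,0,0],[-0.09,-0.2,0,0],[-0.09,-0.2,0,0],[-0.09,-0.2,0,0],[-0.09,-0.2,0,0],[-0.09,-0.2,0,0]]])

```text
clock: 7.78
position: [0.6306, -0.2996, 0.2114]
tool_rot: [3.141, -0.0, 2.895]
force: [-0.2, -0.7, -1.5]
grip_width: 0.0388
finger_force: 40.5
```

```bash
cat > bn.py <<'E'
from caps import *
def binfit(f,rad=.2):
    h=cv2.cvtColor(f["pixels"],cv2.COLOR_RGB2HSV)
    m=cv2.inRange(h,np.array((23,140,50)),np.array((34,255,255)))
    l,n=max([(b[2],b[1]) for b in blobs(f,(23,140,50),(34,255,255),50)],key=lambda t:t[1])
    m=cv2.morphologyEx(l.astype(np.uint8),cv2.MORPH_CLOSE,np.ones((7,7)));hull=cv2.convexHull(np.vstack(cv2.findContours(m,0,1)[0]))
    for q in cv2.approxPolyDP(hull,5,True).reshape(-1,2): print(q,at(f,q,.03),at(f,q,.0))
    return n
E
python3 - <<'E'
from bn import *
f=bot.grab_frame("wrist");save(f,"w3.png")
s=bot.observe();print(s["position"],s["qpos"],s["grip_width"])
print(binfit(f))
for l in("cell_near","cell_far","bin"):
    for r in bot.spot_point(f,l): print(l,r["conf"],r["position"],at(f,r["position"],0 if l=="bin" else .005))
E
```

```text
[ 0.6306 -0.2997  0.2115] [ 0.267   0.6469  0.1556  1.3851 -0.1045  1.1177  1.7618] 0.03811571211241129
[190  15] [ 0.474  -0.3231  0.03  ] [ 0.4664 -0.3268  0.    ]
[244 171] [ 0.6364 -0.3116  0.03  ] [ 0.6428 -0.3143  0.    ]
[173 194] [ 0.6422 -0.3937  0.03  ] [ 0.6492 -0.4034  0.    ]
[112  45] [ 0.4798 -0.4063  0.03  ] [ 0.4727 -0.4171  0.    ]
12238
cell_far 0.68 [201.1, 142.0] [ 0.5976 -0.3521  0.005 ]
cell_far 0.34 [253.2, 202.9] [ 0.6817 -0.3131  0.005 ]
bin 0.8 [187.1, 108.1] [ 0.5579 -0.3574  0.    ]
```

View pics/w3.png

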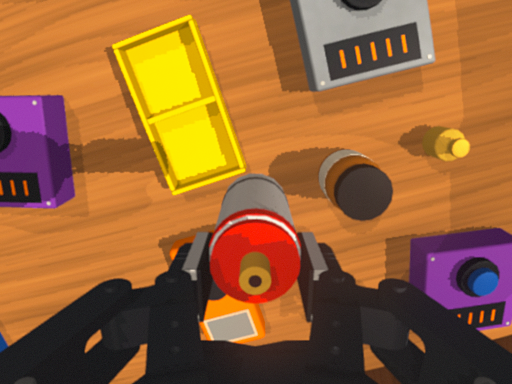

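Request:
carry_out(rows=[[[0.005,-0.02,0.0,0],[0.01,-0.042,0.0,0],[0.015,-0.063,0.0,0],[0.015,-0.063,0.015,0],[0.015,-0.063,0.035,0],[0.015,-0.063,0.058,0],[0.015,-0.063,0.08,0],[0.015,-0.063,0.1,0],[0.015,-0.063,0.115,0],[0.015,-0.063,0.125,0],[0.015,-0.063,0.13,0],[0.015,-0.063,0.13,0]]])

```text
clock: 8.98
position: [0.6002, -0.358, 0.0807]
tool_rot: [3.141, -0.001, 2.894]
force: [-0.5, -0.9, -1.2]
grip_width: 0.0385
finger_force: 40.6
```

Request:
carry_out(rows=[[[0,0,0.005,0],[0,0,0.01,0],[0,0,0.015,0],[0,0,0.02,0],[0,0,0.025,0],[0,0,0.03,0],[0,0,0.034,0],[0,0,0.037,0],[0,0,0.039,0],[0,0,0.04,0],[0,0,0.041,0],[0,0,0.041,0]]])

```text
clock: 9.98
position: [0.6009, -0.3584, 0.0412]
tool_rot: [-3.141, 0.001, 2.894]
force: [-2.7, 1.8, 6.1]
grip_width: 0.0383
finger_force: 41.3
```

Request:
carry_out(rows=[[[0,0,0,0],[0,0,0,0],[0,0,0,0],[0,0,0,0],[0,0,0,0],[0,0,0,0]]], grip=0.075)

```text
clock: 10.48
position: [0.6005, -0.3583, 0.0404]
tool_rot: [-3.142, 0.0, 2.894]
force: [-0.3, 0.1, -0.5]
grip_width: 0.075
finger_force: 0.0
```

Request:
carry_out(rows=[[[0,0,-0.01,0],[0,0,-0.025,0],[0,0,-0.045,0],[0,0,-0.07,0],[0,0,-0.1,0],[0,0,-0.13,0],[0,0,-0.15,0],[0,0,-0.165,0],[0,0,-0.17,0],[0,0,-0.17,0]]])

```text
clock: 11.32
position: [0.601, -0.3586, 0.2128]
tool_rot: [-3.141, 0.003, 2.894]
force: [0.0, 0.3, -0.5]
grip_width: 0.075
finger_force: 0.0
```

Run:
```python
from bn import *
f=bot.grab_frame("wrist");caps(f);binfit(f)
t=bot.grab_frame("top");s=bot.grab_frame("scene")
for n,f in(("t",t),("s",s)):
    for b in blobs(f,(0,200,110),(4,255,255),20): print(n,b[1],at(f,b[0],.084))
    for b in blobs(f,(50,120,50),(80,255,255),20): print(n,"g",b[1],at(f,b[0],.084))
print(shift(.448,.1505,.2115),bot.observe()["position"])
```

```text
tip [255. 172.] 200 [ 0.5973 -0.3564  0.093 ]
cap (255.19564819335938, 170.06521606445312) [ 0.5979 -0.3563  0.082 ]
[257  30] [ 0.4743 -0.3231  0.03  ] [ 0.4694 -0.3217  0.    ]
[304 182] [ 0.6354 -0.3111  0.03  ] [ 0.6443 -0.3087  0.    ]
[232 205] [ 0.6416 -0.3939  0.03  ] [ 0.6511 -0.3986  0.    ]
[177  59] [ 0.4805 -0.4067  0.03  ] [ 0.4761 -0.4125  0.    ]
t 82 [0.4461 0.1493 0.084 ]
t 210 [0.3184 0.2254 0.084 ]
t g 2139 [ 0.6715 -0.7778  0.084 ]
t g 89 [0.5323 0.1094 0.084 ]
t g 75 [0.5266 0.1982 0.084 ]
t g 83 [0.4466 0.2428 0.084 ]
s 35 [ 0.6055 -0.3472  0.084 ]
s 74 [0.453  0.1531 0.084 ]
s 227 [0.3951 0.2727 0.084 ]
s g 562 [-2.8364 -1.1158  0.084 ]
s g 1000 [ 0.6983 -0.7135  0.084 ]
s g 91 [0.5394 0.1156 0.084 ]
s g 99 [0.4545 0.2474 0.084 ]
s g 102 [0.5328 0.203  0.084 ]
[ 0.2721  0.4556 -0.0015] [ 0.6    -0.3579  0.2095]
```

Request:
carry_out(rows=[[[0.006,0.01,0,0],[0.018,0.03,0,0],[0.036,0.06,0,0],[0.055,0.092,0,0],[0.074,0.124,0,0],[0.093,0.156,0,0],[0.112,0.187,0,0],[0.131,0.219,0,0],[0.15,0.251,0,0],[0.169,0.282,0,0],[0.188,0.313,0,0],[0.206,0.343,0,0]]])

```text
clock: 12.47
position: [0.4835, 0.0264, 0.2097]
tool_rot: [-3.141, -0.001, 2.894]
force: [0.5, 0.5, 0.1]
grip_width: 0.0748
finger_force: 0.0
```

Request:
carry_out(rows=[[[0.019,0.032,0,0],[0.034,0.058,0,0],[0.047,0.079,0,0],[0.057,0.095,0,0],[0.063,0.106,0,0],[0.067,0.1115,0,0],[0.067,0.1115,0,0],[0.067,0.1115,0,0],[0.067,0.1115,0,0],[0.067,0.1115,0,0]]])

```text
clock: 13.3
position: [0.4476, 0.1484, 0.2103]
tool_rot: [-3.141, -0.0, 2.892]
force: [-0.7, 0.5, 0.0]
grip_width: 0.0751
finger_force: 0.0
```

Run:
```python
from caps import *
f=bot.grab_frame("wrist");caps(f);caps(f,(50,120,50),(80,255,255))
print(bot.observe()["position"],bot.observe()["qpos"],shift(.447,.150,.041))
```

```text
cap (317.2657775878906, 29.265766143798828) [0.3409 0.2299 0.082 ]
tip [255. 176.] 193 [0.4467 0.1502 0.093 ]
cap (255.59091186523438, 174.01515197753906) [0.4472 0.1504 0.082 ]
tip [361. 150.] 200 [0.4465 0.2444 0.093 ]
cap (358.84539794921875, 148.94290161132812) [0.4476 0.2458 0.082 ]
tip [329. 244.] 181 [0.5271 0.2008 0.093 ]
cap (327.3734130859375, 241.1835479736328) [0.5291 0.2013 0.082 ]
tip [238. 270.] 171 [0.5322 0.1115 0.093 ]
cap (237.86697387695312, 266.7843933105469) [0.5343 0.1101 0.082 ]
[0.4475 0.1485 0.2103] [-0.4637  0.2758  0.0211  1.9892 -0.0072  0.8769  0.8829] [0.0009 0.0013 0.1693]
```

Request:
carry_out(rows=[[[0,0.001,0.02,0],[0,0.001,0.05,0],[0,0.001,0.08,0],[0,0.001,0.105,0],[0,0.001,0.125,0],[0,0.001,0.14,0],[0,0.001,0.152,0],[0,0.001,0.16,0],[0,0.001,0.166,0],[0,0.001,0.169,0],[0,0.001,0.169,0],[0,0.001,0.169,0]]])

```text
clock: 14.35
position: [0.4478, 0.1503, 0.0418]
tool_rot: [3.141, 0.0, 2.894]
force: [-1.0, -0.1, -0.6]
grip_width: 0.0752
finger_force: 0.0
```

Request:
carry_out(rows=[[[0,0,0,0],[0,0,0,0],[0,0,0,0],[0,0,0,0],[0,0,0,0],[0,0,0,0],[0,0,0,0],[0,0,0,0],[0,0,0,0],[0,0,0,0]]], grip=0.03, grip_force=40)

```text
clock: 15.18
position: [0.4479, 0.1503, 0.042]
tool_rot: [3.141, 0.001, 2.894]
force: [-0.1, -2.4, 9.9]
grip_width: 0.0387
finger_force: 39.0
```

Request:
carry_out(rows=[[[0,0,-0.005,0],[0,0,-0.015,0],[0,0,-0.03,0],[0,0,-0.05,0],[0,0,-0.075,0],[0,0,-0.1,0],[0,0,-0.125,0],[0,0,-0.145,0],[0,0,-0.16,0],[0,0,-0.168,0],[0,0,-0.17,0],[0,0,-0.17,0]]])

```text
clock: 16.18
position: [0.4475, 0.1503, 0.2116]
tool_rot: [3.141, 0.0, 2.894]
force: [-0.3, 0.4, -2.3]
grip_width: 0.0385
finger_force: 40.6
```

Run:
```python
from caps import *
f=bot.grab_frame("wrist");caps(f);save(f,"w4.png")
print(bot.observe()["position"],bot.observe()["grip_width"],shift(.520,-.362,.211))
```

```text
cap (315.7566223144531, 28.756637573242188) [0.3399 0.2309 0.082 ]
cap (254.0, 246.5) [0.5175 0.133  0.082 ]
tip [255. 279.] 1054 [0.5467 0.127  0.093 ]
cap (254.5, 269.78570556640625) [0.5425 0.1272 0.082 ]
[0.4472 0.1502 0.211 ] 0.038179717437620844 [-0.1962 -0.4787  0.0001]
```

View pics/w4.png

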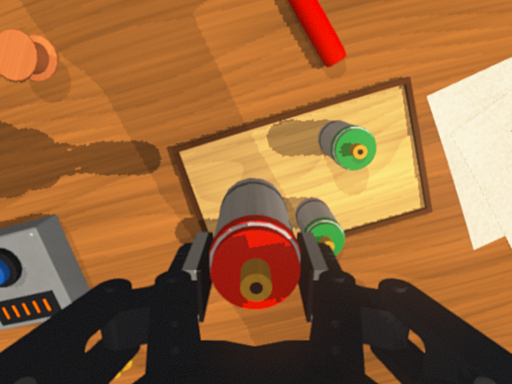

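Request:
carry_out(rows=[[[-0.004,-0.01,0,0],[-0.012,-0.028,0,0],[-0.024,-0.058,0,0],[-0.037,-0.09,0,0],[-0.05,-0.122,0,0],[-0.063,-0.154,0,0],[-0.076,-0.186,0,0],[-0.089,-0.218,0,0],[-0.102,-0.25,0,0],[-0.115,-0.282,0,0],[-0.128,-0.314,0,0],[-0.141,-0.346,0,0]]])

```text
clock: 17.23
position: [0.4984, -0.222, 0.2104]
tool_rot: [-3.141, -0.002, 2.893]
force: [1.4, 0.1, -1.7]
grip_width: 0.0383
finger_force: 40.6
```

Request:
carry_out(rows=[[[-0.013,-0.032,0,0],[-0.025,-0.06,0,0],[-0.035,-0.085,0,0],[-0.043,-0.106,0,0],[-0.049,-0.121,0,0],[-0.053,-0.13,0,0],[-0.054,-0.133,0,0],[-0.054,-0.133,0,0],[-0.054,-0.133,0,0],[-0.054,-0.133,0,0],[-0.054,-0.133,0,0],[-0.054,-0.133,0,0]]])

```text
clock: 18.23
position: [0.5193, -0.3612, 0.2116]
tool_rot: [3.141, 0.0, 2.895]
force: [0.9, -0.1, -1.7]
grip_width: 0.0383
finger_force: 40.5
```

Request:
carry_out(rows=[[[0,0,0.01,0],[0,0,0.025,0],[0,0,0.045,0],[0,0,0.065,0],[0,0,0.085,0],[0,0,0.1,0],[0,0,0.112,0],[0,0,0.12,0],[0,0,0.126,0],[0,0,0.13,0],[0,0,0.13,0],[0,0,0.13,0]]])

```text
clock: 19.23
position: [0.5193, -0.3621, 0.0818]
tool_rot: [-3.141, 0.001, 2.894]
force: [0.3, 0.4, -1.4]
grip_width: 0.0385
finger_force: 40.6
```

Run:
```python
from caps import *
print(bot.observe()["position"],bot.observe()["qpos"],shift(.519,-.362,.041))
```

```text
[ 0.5193 -0.3621  0.0818] [ 0.4039  0.6915  0.1688  1.6853 -0.1533  0.7771  1.967 ] [ 0.0003 -0.      0.0408]
```

Request:
carry_out(rows=[[[0,0,0.005,0],[0,0,0.01,0],[0,0,0.015,0],[0,0,0.02,0],[0,0,0.025,0],[0,0,0.03,0],[0,0,0.034,0],[0,0,0.037,0],[0,0,0.039,0],[0,0,0.04,0],[0,0,0.041,0],[0,0,0.041,0]]])

```text
clock: 20.23
position: [0.5195, -0.3621, 0.0411]
tool_rot: [-3.141, 0.001, 2.894]
force: [-0.8, 0.8, 5.2]
grip_width: 0.0384
finger_force: 41.2
```

Request:
carry_out(rows=[[[0,0,0,0],[0,0,0,0],[0,0,0,0],[0,0,0,0],[0,0,0,0],[0,0,0,0]]], grip=0.075)

```text
clock: 20.73
position: [0.5191, -0.3619, 0.0404]
tool_rot: [-3.142, 0.0, 2.894]
force: [-0.3, -0.2, 0.0]
grip_width: 0.0747
finger_force: 0.0
```

Request:
carry_out(rows=[[[0,0,-0.01,0],[0,0,-0.025,0],[0,0,-0.045,0],[0,0,-0.07,0],[0,0,-0.1,0],[0,0,-0.13,0],[0,0,-0.15,0],[0,0,-0.165,0],[0,0,-0.17,0],[0,0,-0.17,0]]])

```text
clock: 21.57
position: [0.5195, -0.3622, 0.212]
tool_rot: [-3.141, 0.002, 2.894]
force: [0.4, -0.1, 0.4]
grip_width: 0.0749
finger_force: 0.0
```

Run:
```python
from bn import *
f=bot.grab_frame("wrist");save(f,"w5.png");caps(f);print(binfit(f))
for b in blobs(f,(104,110,60),(118,255,255),60): print("blue",b[0],b[1],at(f,b[0],.06))
print(bot.observe()["position"],shift(.489,-.1645,.2))
```

```text
tip [253. 176.] 201 [ 0.5184 -0.3623  0.093 ]
cap (253.21414184570312, 173.75816345214844) [ 0.519  -0.3624  0.082 ]
tip [280. 253.] 196 [ 0.5971 -0.3566  0.093 ]
cap (278.8911437988281, 249.93173217773438) [ 0.5996 -0.3569  0.082 ]
[205 136] [ 0.4794 -0.4045  0.03  ] [ 0.4819 -0.4098  0.    ]
[279 111] [ 0.4736 -0.3238  0.03  ] [ 0.4756 -0.3222  0.    ]
[321 248] [ 0.6355 -0.3117  0.03  ] [ 0.6515 -0.309   0.    ]
[298 255] [ 0.6376 -0.3394  0.03  ] [ 0.6538 -0.3391  0.    ]
[233 214] [ 0.5702 -0.399   0.03  ] [ 0.5805 -0.4038  0.    ]
3432
blue [451.0271  87.9681] 1033 [ 0.4889 -0.1622  0.06  ]
blue [ 75.5752 219.4585] 831 [ 0.5257 -0.5564  0.06  ]
[ 0.5191 -0.3618  0.2106] [0.0776 0.1839 0.0105]
```

View pics/w5.png

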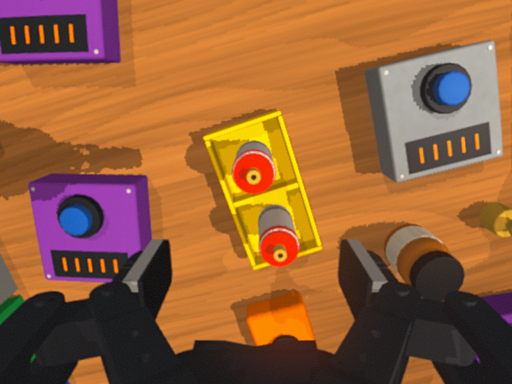

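Both heads stand upright in their cells, at (253,176) and (280,253). Next is the button on the grey box, at (451,88).

Request:
carry_out(rows=[[[0.008,0.018,0,0],[0.02,0.048,0,0],[0.035,0.083,0,0],[0.05,0.118,0,0],[0.062,0.148,0,0],[0.072,0.17,0,0],[0.078,0.185,0,0],[0.078,0.185,0,0],[0.078,0.185,0.02,0],[0.078,0.185,0.04,0],[0.078,0.185,0.05,0],[0.078,0.185,0.05,0]]], grip=0)

```text
clock: 22.62
position: [0.4874, -0.1635, 0.158]
tool_rot: [-3.141, -0.004, 2.893]
force: [-0.4, -0.4, 0.1]
grip_width: -0.0001
finger_force: 0.0
```

Run:
```python
from bn import *
f=bot.grab_frame("wrist");h=f
for b in blobs(f,(104,110,60),(118,255,255),60): print("blue",b[0],b[1],at(f,b[0],.06))
p=[b[0] for b in blobs(f,(104,110,60),(118,255,255),60) if np.linalg.norm(at(f,b[0],.06)[:2]-[.489,-.163])<.03]
t=bot.grab_frame("top");b=[b for b in blobs(t,(104,110,60),(118,255,255)) if np.linalg.norm(at(t,b[0],.06)[:2]-[.489,-.163])<.03]
if p and b: print(tri(f,p[0],t,b[0][0]))
print(bot.observe()["position"],bot.observe()["grip_width"])
```

```text
blue [22.4171 20.5175] 1973 [ 0.3181 -0.3026  0.06  ]
blue [253.9823 186.445 ] 1245 [ 0.4894 -0.1634  0.06  ]
[ 0.4886 -0.1638  0.1603] 4.843347848554676e-06
```

Request:
carry_out(rows=[[[0,0,0.015,0],[0,0,0.035,0],[0,0,0.055,0],[0,0,0.07,0],[0,0,0.08,0],[0,0,0.085,0],[0,0,0.087,0],[0,0,0.089,0],[0,0,0.091,0],[0,0,0.092,0],[0,0,0.093,0],[0,0,0.093,0]]])

```text
clock: 23.72
position: [0.4889, -0.1634, 0.0675]
tool_rot: [-3.142, 0.0, 2.894]
force: [-0.6, -0.4, 0.1]
grip_width: -0.0001
finger_force: 0.0
```

Request:
carry_out(rows=[[[0,0,0.001,0],[0,0,0.002,0],[0,0,0.003,0],[0,0,0.004,0],[0,0,0.005,0],[0,0,0.005,0]]])

```text
clock: 24.22
position: [0.4887, -0.1634, 0.0622]
tool_rot: [-3.142, -0.0, 2.894]
force: [-0.7, -0.4, 0.1]
grip_width: -0.0001
finger_force: 0.0
```

Request:
carry_out(rows=[[[0,0,0.001,0],[0,0,0.002,0],[0,0,0.003,0],[0,0,0.004,0],[0,0,0.004,0]]])

```text
clock: 24.63
position: [0.4888, -0.1634, 0.0582]
tool_rot: [-3.142, -0.0, 2.894]
force: [0.4, 0.7, -1.1]
grip_width: 0.0001
finger_force: 0.0
```

Request:
carry_out(rows=[[[0,0,0.001,0],[0,0,0.002,0],[0,0,0.003,0],[0,0,0.003,0]]])

```text
clock: 24.97
position: [0.4888, -0.1634, 0.0552]
tool_rot: [-3.142, -0.0, 2.894]
force: [1.2, -0.2, -0.2]
grip_width: 0.0
finger_force: 0.0
```

Request:
carry_out(rows=[[[0,0,0.001,0],[0,0,0.002,0],[0,0,0.003,0],[0,0,0.003,0]]])

```text
clock: 25.3
position: [0.4888, -0.1634, 0.0522]
tool_rot: [-3.142, -0.0, 2.894]
force: [-0.6, -0.4, 0.1]
grip_width: -0.0001
finger_force: 0.0
```

Request:
carry_out(rows=[[[0,0,0.001,0],[0,0,0.002,0],[0,0,0.002,0]]])

```text
clock: 25.55
position: [0.4887, -0.1634, 0.0502]
tool_rot: [-3.142, -0.0, 2.894]
force: [0.1, 0.2, -0.7]
grip_width: -0.0001
finger_force: 0.0
```

Run:
```python
from bn import *
f=bot.grab_frame("wrist");t=bot.grab_frame("scene")
a=cv2.resize(t["pixels"][120:240,190:310],(380,380),interpolation=cv2.INTER_CUBIC);b=cv2.resize(f["pixels"],(420,315));b=cv2.copyMakeBorder(b,0,65,0,0,0)
cv2.imwrite("pics/b1.png",cv2.cvtColor(np.hstack([a,b]),cv2.COLOR_RGB2BGR))
print(bot.observe()["force"],proj(t,bot.observe()["position"]))
```

```text
[0.8382 0.1977 0.2236] [267.3, 181.7]
```

View pics/b1.png

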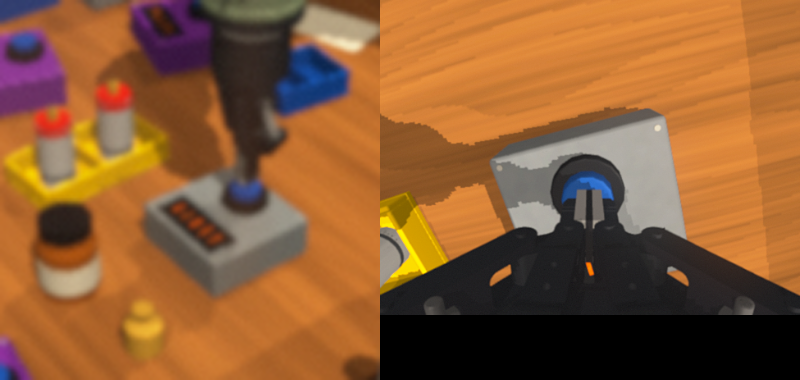

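The fingertips are over the blue button and there is no contact force yet, so I continue slowly.

Request:
carry_out(rows=[[[0,0,0.001,0],[0,0,0.0015,0],[0,0,0.0015,0]]])

```text
clock: 25.9
position: [0.4888, -0.1634, 0.0488]
tool_rot: [-3.142, -0.0, 2.894]
force: [-0.2, -0.1, 1.3]
grip_width: -0.0002
finger_force: 0.0
```

Request:
carry_out(rows=[[[0,0,0.001,0],[0,0,0.0015,0],[0,0,0.0015,0]]])

```text
clock: 26.15
position: [0.4888, -0.1634, 0.0473]
tool_rot: [-3.142, -0.0, 2.894]
force: [-0.0, -0.3, -0.7]
grip_width: -0.0
finger_force: 0.0
```

Request:
carry_out(rows=[[[0,0,0.001,0],[0,0,0.002,0],[0,0,0.002,0],[0,0,0.002,0]]])

```text
clock: 26.48
position: [0.4888, -0.1634, 0.0453]
tool_rot: [-3.142, -0.0, 2.894]
force: [-0.8, 0.1, -0.4]
grip_width: -0.0
finger_force: 0.0
```

Run:
```python
from bn import *
F=[]
for i in range(6):
    f=bot.grab_frame("wrist");F.append(bot.observe()["force"])
print(np.array(F),bot.observe()["position"],bot.observe()["joint_efforts"])
save(f,"b2.png")
```

```text
[[-0.2474  0.2416  0.0763]
 [-0.4047 -0.7488 -0.2901]
 [-0.7217 -0.4199 -0.5233]
 [ 0.2181 -0.2347 -0.4307]
 [ 0.2618  0.6967 -0.3764]
 [-0.8805 -0.3314  0.3595]] [ 0.4889 -0.1634  0.0454] [  0.0009 -84.1294   5.7624 -21.7768   0.011    0.0015  -0.0001]
```

View pics/b2.png

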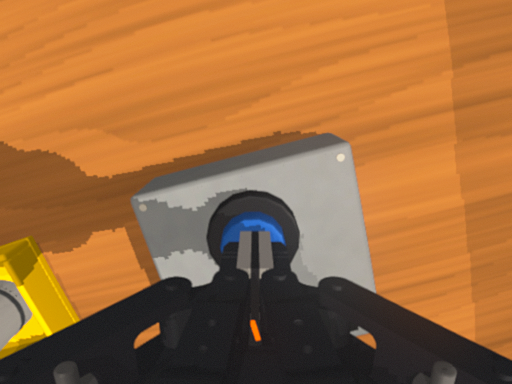

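The fingertips (about 256,232) cover the lower half of the blue button and still feel no force. I check the button's depth from its known 32 mm diameter.

Run:
```python
from bn import *
f=bot.grab_frame("wrist");T=f["pose"];tcp=bot.observe()["position"]
print("tcp px",proj(f,tcp),"cam",T[:3,3])
b=[b for b in blobs(f,(104,110,40),(120,255,255),60) if 150<b[0][0]<350][0]
r,c=np.nonzero(b[2]);w=[(y,c[r==y].min(),c[r==y].max()) for y in np.unique(r)]
y,x0,x1=max(w,key=lambda t:t[2]-t[1]);print(y,x0,x1,r.min())
for z in(.025,.035,.045,.05,.055,.06): print(z,np.linalg.norm(at(f,(x1+.5,y),z)-at(f,(x0-.5,y),z)),at(f,((x0+x1)/2,y),z),at(f,((x0+x1)/2,r.min()),z))
# triangulate button & box using top + scene, arm away earlier
t=cv2.imread("pics/top0.png");s=cv2.imread("pics/scene0.png")
ft=bot.grab_frame("top");fs=bot.grab_frame("scene")
print(tri(ft,(272.6,227.7),fs,(267.3,179.05)))
fw=bot.grab_frame("wrist")
```

```text
tcp px [252.3, 231.0] cam [ 0.42   -0.1444  0.2116]
244 220 285 212
0.025 0.040545580492777476 [ 0.5057 -0.1678  0.025 ] [ 0.4855 -0.1626  0.025 ]
0.035 0.03837287595016962 [ 0.5011 -0.1665  0.035 ] [ 0.482  -0.1616  0.035 ]
0.045 0.0362001714075617 [ 0.4965 -0.1653  0.045 ] [ 0.4785 -0.1607  0.045 ]
0.05 0.03511381913625773 [ 0.4942 -0.1647  0.05  ] [ 0.4767 -0.1602  0.05  ]
0.055 0.0340274668649538 [ 0.4919 -0.164   0.055 ] [ 0.475  -0.1597  0.055 ]
0.06 0.03294111459364986 [ 0.4896 -0.1634  0.06  ] [ 0.4732 -0.1592  0.06  ]
[ 0.4888 -0.1643  0.0604]
```

```bash
cat > btn.py <<'E'
from bn import *
def info():
    F=[];
    for i in range(3): f=bot.grab_frame("wrist");F.append(bot.observe()["force"])
    p=bot.observe()["position"];b=max((b for b in blobs(f,(104,110,40),(120,255,255),60) if 150<b[0][0]<350),key=lambda b:b[1])
    r,c=np.nonzero(b[2]);top=r.min()
    print("F",np.mean(F,0),"z",p[2],"blue rows",r.min(),r.max(),"cols",c.min(),c.max(),"n",b[1],"pred top edge row z.06/.054",proj(f,(.4728,-.160,.06)),proj(f,(.4728,-.160,.054)),"pred centre",proj(f,(.4888,-.164,.06)))
    return f
E
python3 - <<'E'
from btn import *
f=info()
im=f["pixels"][180:290,190:320];s=bot.grab_frame("scene");c=s["pixels"][150:210,235:300]
a=cv2.resize(im,(520,440),interpolation=cv2.INTER_NEAREST);b=cv2.resize(c,(280,258),interpolation=cv2.INTER_NEAREST);b=cv2.copyMakeBorder(b,0,440-258,0,0,0)
cv2.imwrite("pics/b3.png",cv2.cvtColor(np.hstack([a,b]),cv2.COLOR_RGB2BGR))
E
```

```text
F [-0.2509 -0.3165 -0.0308] z 0.04540186456221021 blue rows 212 252 cols 220 285 n 1278 pred top edge row z.06/.054 [250.7, 211.6] [250.8, 207.5] pred centre [250.9, 242.8]
```

View pics/b3.png

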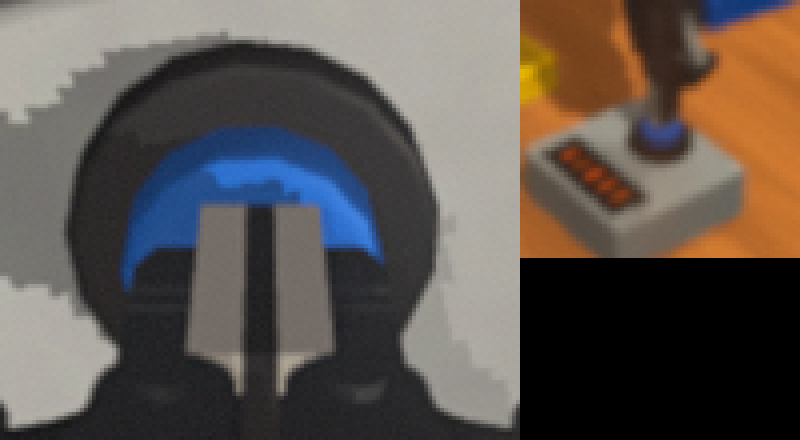

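The wrist crop shows the tips just over the bright top face, with their shadow close by, so contact looks near. I keep descending in small, force-checked steps.

Request:
carry_out(rows=[[[0,0,0.001,0],[0,0,0.002,0],[0,0,0.003,0],[0,0,0.003,0]]])

```text
clock: 27.52
position: [0.4889, -0.1635, 0.0423]
tool_rot: [-3.142, 0.0, 2.894]
force: [-0.5, -0.1, 2.4]
grip_width: 0.0002
finger_force: 1.2
```

```bash
python3 -c "
from btn import *
info()"
```

```text
F [0.117  0.0671 1.9145] z 0.04243766848947031 blue rows 214 254 cols 220 285 n 1175 pred top edge row z.06/.054 [250.6, 213.7] [250.8, 209.4] pred centre [250.9, 245.3]
```

Contact at about 2 N. I press on until the hard stop.

Request:
carry_out(rows=[[[0,0,0.001,0],[0,0,0.002,0],[0,0,0.003,0],[0,0,0.003,0],[0,0,0.003,0]]])

```text
clock: 28.08
position: [0.4889, -0.1634, 0.0394]
tool_rot: [-3.142, 0.0, 2.894]
force: [-0.3, 0.0, 4.2]
grip_width: 0.0
finger_force: 2.0
```

Request:
carry_out(rows=[[[0,0,0.001,0],[0,0,0.002,0],[0,0,0.002,0],[0,0,0.002,0]]])

```text
clock: 28.42
position: [0.489, -0.1635, 0.0379]
tool_rot: [3.141, 0.0, 2.894]
force: [-3.4, 1.5, 18.6]
grip_width: -0.0004
finger_force: 9.4
```

The force jumped to 18.6 N, so the button is at its hard stop. I hold briefly and retreat.

Request:
carry_out(rows=[[[0,0,0,0],[0,0,0,0],[0,0,-0.004,0],[0,0,-0.01,0],[0,0,-0.02,0],[0,0,-0.04,0],[0,0,-0.065,0],[0,0,-0.09,0],[0,0,-0.115,0],[0,0,-0.13,0],[0,0,-0.13,0],[0,0,-0.13,0]]])

```text
clock: 29.42
position: [0.4891, -0.1634, 0.1684]
tool_rot: [3.141, 0.002, 2.894]
force: [-0.2, 0.4, -0.1]
grip_width: 0.0001
finger_force: 0.0
```

Run:
```python
from bn import *
t=bot.grab_frame("top");s=bot.grab_frame("scene")
for n,f in(("t",t),("s",s)):
    for l,lo,hi,z in(("red",(0,200,110),(4,255,255),.084),("green",(50,120,50),(80,255,255),.084),("blue",(104,110,60),(118,255,255),.06)):
        for b in blobs(f,lo,hi,8):
            p=at(f,b[0],z)
            if .4<p[0]<.65 and -.4<p[1]<.35: print(n,l,b[1],p)
    for l in("weight","jar"):
        for r in bot.spot_point(f,l)[:1]: print(l,at(f,r["position"],0))
print(bot.observe()["position"],bot.observe()["force"])
```

```text
t red 76 [ 0.5961 -0.3567  0.084 ]
t red 85 [ 0.5166 -0.3638  0.084 ]
t green 81 [0.5317 0.1106 0.084 ]
t green 75 [0.5266 0.1982 0.084 ]
t green 82 [0.4473 0.2429 0.084 ]
weight [ 0.6561 -0.1011  0.    ]
jar [ 0.6732 -0.2048  0.    ]
s red 38 [ 0.5241 -0.3541  0.084 ]
s red 34 [ 0.6048 -0.3479  0.084 ]
s green 87 [0.5386 0.1157 0.084 ]
s green 101 [0.4544 0.2474 0.084 ]
s green 91 [0.5337 0.2041 0.084 ]
s blue 41 [ 0.4892 -0.1642  0.06  ]
weight [ 0.5888 -0.3672  0.    ]
jar [ 0.6673 -0.2073  0.    ]
[ 0.4885 -0.1634  0.1668] [-0.1817 -0.2655  0.7645]
```

Everything is in place and the button is back up, so I hand in.

```bash
python3 -c "
from workcell import bot
print(bot.job_done())"
```

```text
the job is handed in; nothing more can be done
None
```

Both red-marked heads stand upright in separate bin cells, the blue button was pressed to its stop and came back up, nothing else was visibly disturbed, and the job is handed in (no verdict was returned).

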